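# Wedge up the dropped side of the tilting corner vice

### The job

The tilting corner vice on the bench has dropped onto the rest screw of its left or its right side. Pick up the wooden wedge and push it gently, thin end first, under the jacking foot of whichever side is down until that foot has just lifted, by about 3 mm and well short of level, so that the rest screw comes free to turn. Keep the wedge flat on the bench, leave the tin, jar and tape roll where they are, touch the vice with nothing but the wedge at the end, and finish while still holding the wedge in the gripper under the raised foot.

Things in the scene. Friction and masses are not known exactly. Their poses are not given: they have to be found in the camera images.
- wedge: loose hardwood wedge, 120 mm long, 30 mm wide, flat underside; its top rises evenly from 3 mm thick at the thin end to 21 mm at the thick end. Origin: centre of the underside; +x points to the thin end (tip at x = +60 mm, thick end at -60 mm), z up. About 55 g. Grip it across its 30 mm width (along y) near the thick end
- vice_base: fixed dark steel base of the vice, 150 x 85 x 10 mm. Origin: on the bench under the pivot; its front, with the two feet, faces -x; y to the vice's left; z up. A grey tilting bed (185 mm across y) carries a corner vice, top 150 mm above the bench; nothing of it reaches in front of x = -70 mm. The bench is free for the wedge in front of and under the feet
- bed_tilt (a joint): tilt of the bed, rad, about a pivot along the base's x, 28 mm up. Positive: left side down, negative: right side down, 0 level. Top-heavy: it falls to the side it leans to and rests at +0.14 or -0.14 on that side's rest screw. Low foot raised 3 mm: about 0.10 (or -0.10); pushed past level it tips over to the other side
- left_foot (a point): steel jacking foot with a 20 mm ball nose under an arm at the bed's front left. This point: lowest of the nose, at x = -60, y = +75 mm of the base; about 8 mm above the bench when its side is down, 18.5 level, 29 when the other side is down. The arm is 22 mm wide, ends 8 mm in front of the foot, underside 14 mm above the nose. 2 to 5 N bear on a wedge that lifts it
- right_foot (a point): the same foot under the front right corner, at x = -60 mm, y = -75 mm of the base
- wax_tin: round flat tin, 77 mm across, 32 mm high, a bystander by the raised dark frame rail that crosses 0.1 m above the bench on the right of the work; origin: centre of the underside
- small_jar: small white jar with black lid, 46 mm across, 56 mm high, a bystander; origin: centre of the underside
- tape_roll: roll of white linen tape, 72 mm across, 36 mm high, a bystander; origin: centre of the underside

How it is judged:
By the outcome, as a careful person would: the job done as asked, in the order asked, and still so for the second after the job is handed in, while the arm keeps its last pose, push and grip.
It also fails if it takes over 48 s, if anything falls off the work surface, if the arm or the gripper's body presses on something with over 40 N, if the wrist force passes 120 N, or if a joint passes its speed limit or range.

### The arm

A 6-joint arm with a two-finger parallel gripper is mounted at the origin on the work surface; the furniture and walls round the work are solid. World frame = base frame: x ahead of the robot, y to its left, z up, the work surface at z = 0. Lengths are in m, angles in rad, forces in N, time in s.
With the tool pointing down it reaches from about 0.3 to 1 m from the base axis. Payload 5.1 kg.
Tool frame: the origin (TCP) lies between the finger pads; the fingertips stand 17 mm ahead of it and the grasp point (between the pads) lies 2 mm behind it (r.finger_overhang is the distance from the TCP to the fingertips, in m); z points along the fingers, y is the line along which they close (so a half turn about z gives the same grasp; the last joint's range is limited). The gripper opens to 95 mm and grips with 3 to 60 N. Pads are 20 mm wide; open, the fingers measure 119 mm over their backs; the gripper's body (75 mm by 180 mm) begins 59 mm behind the grasp point.
Start: joints at [-1.415, 0.124, 1.65, -0, 1.367, -0.083], TCP at [0.154, -0.632, 0.232] pointing down, gripper open.
Joint ranges: [-2.61, 2.61], [-1.02, 2.33], [0.03, 2.71], [-1.35, 4.49], [0.32, 2.68], [-2.91, 2.91]. Speed limits (rad/s): [2.57, 2.57, 3.14, 3.14, 3.14, 3.14].

### API

Orientations are given as a rotation vector (axis times angle).
In Python, from station import monitor, optics, hand_in, r gives the robot as it stands.
- The arm moves only by the tool servo_tool, never from a script. Its argument "plan" is a list of rows, each a list of 3 entries, a list of its own where there are three numbers: the shift along the tool's x, y, z in mm, then the turn about the tool's z in degrees, then the finger opening in mm, from 0 to 95.1. In form: [[[dx, dy, dz], turn, grip], ...]. A call has exactly 5 rows; each row shifts and turns the commanded pose from where the row before left it, along the tool's axes as they then stand; what a row does not reach is not made up. A row lasts 1/8 s, in which the tool goes at most 62.5 mm and 10.7 degrees, less where a joint would pass 70% of its speed; a pose out of reach is approached as far as the arm can. A call is refused whole if a number of a shift passes 62.5 or a number of a turn 10.7, either way. A call with a gripper value outside its range is refused whole. The fingers move at their own pace and stop on an object; "squeeze" is the grip in N (left out, the last holds). Time passes only in rows, so rows that do not move let the fingers close, or fill a call up. It gives the time, the measured TCP pose, the force, the opening and the grip force at its end, in the units of the state.
- monitor.state(): the state, without advancing time (a new reading comes with each control period).
- optics.read_camera(name): name is "side" or "top"; returns the picture (384x512x3 uint8, red, green, blue); there is no depth.
- optics.camera_params(name): a dict with "fx", "fy", "cx", "cy" (pixels), "k1" (the pictures are not rectified: a ray, as slopes to the right and down, at radius r is drawn at 1 + k1 r^2 times it, then the intrinsics apply), "origin" and "attitude" of the camera in the world. Camera axes: x right, y up, looking along -z (the intrinsics and any distortion apply to the point x, -y, -z); pixel columns grow to the right and rows downward; lengths in m; the calibration is good to about 2 mm. A picture is of the moment at which its call begins. camera_params takes no time and is no camera call.
- hand_in(): hands the job in; it is judged then, once.
Trained networks look in the newest picture that a camera, given by its name, has taken for a name from the list of things; names that differ only in an ending like _2 or _b are one class to them, and where a whole thing is asked for, a point or a joint stands for the part that bears it (a point fixed in the world has none). Each returns a list of dicts, best first, with "conf" (0 to 1); they miss things now and then, are a little off and sometimes report something else, mostly with a low value. They report only what shows in the picture. A call takes as long as a camera call.
- optics.search_frame(camera, label): "rect" ([left, top, right, bottom] in pixels, round what is visible of it).
The state is a dict: "t": time; "joint_pos": joint angles; "dq": joint speeds; "joint_efforts": joint torques, N m; "position": TCP position; "tcp_rot": TCP orientation; "contact_force": force on the tool from outside, world axes, zero at the start; "torque": the same for the moment, N m; "opening": finger opening in m; "gripper_force": force on a finger pad.
Only numpy, scipy, OpenCV 4.12 (cv2) and the standard library are available. Lean on these libraries where they do the work, as an engineer would, in place of code of your own. Each camera call takes 0.05 s, during which the arm holds its last target. There are 200 camera calls.

## Working session

There is one attempt and no reset: what is moved stays moved. The work goes in short steps, Python scripts to look and compute and a tool call to move; the robot and the scene stay as the last step left them, time stands still between calls to the robot, and variables do not carry over. Pictures are saved under pics/ and viewed, at most 10 in all, crops included, and the job is handed in when it is done.

Besides the shell and the picture viewer there is one more tool, called after "Emit:" by a JSON object that holds its "fn" and its "kwargs", one argument or row to a line. servo_tool: Moves the arm, as the interface text tells. Its arguments: {"type":"object","properties":{"plan":{"type":"array"},"squeeze":{"type":"number"}},"required":["plan"]}

```bash
ls; mkdir -p pics
cat > h.py <<'E'
import numpy as np,cv2
from station import monitor,optics,r
from scipy.spatial.transform import Rotation as R
def att(p):
    a=np.array(p["attitude"],float)
    return a if a.shape==(3,3) else (R.from_rotvec(a).as_matrix() if a.size==3 else None)
def ray(cam,u,v):
    p=optics.camera_params(cam);K=np.array([[p["fx"],0,p["cx"]],[0,p["fy"],p["cy"]],[0,0,1.]])
    q=cv2.undistortPoints(np.array([[[u,v]]],float),K,np.array([p["k1"],0,0,0.]))[0,0]
    return np.array(p["origin"]),att(p)@np.array([q[0],-q[1],-1])
def onz(cam,u,v,z):
    o,d=ray(cam,u,v);return o+d*(z-o[2])/d[2]
def proj(cam,P):
    p=optics.camera_params(cam);c=att(p).T@(np.array(P)-np.array(p["origin"]))
    x,y=c[0]/-c[2],-c[1]/-c[2];f=1+p["k1"]*(x*x+y*y)
    return np.array([p["fx"]*x*f+p["cx"],p["fy"]*y*f+p["cy"]])
E
python3 - <<'E'
from h import *
for c in("top","side"):
    print(optics.camera_params(c))
    im=optics.read_camera(c);cv2.imwrite(f"pics/{c}0.png",im[...,::-1])
    for l in("wedge","vice_base","bed_tilt","left_foot","right_foot","wax_tin","small_jar","tape_roll"):
        print(c,l,[(np.round(d["rect"]).tolist(),round(d["conf"],2)) for d in optics.search_frame(c,l)][:3])
print(monitor.state())
E
```

```text
pics
{'fx': 449.5241720390841, 'fy': 449.5241720390841, 'cx': 258.6100316288546, 'cy': 187.81797491745493, 'k1': -0.05723752824350577, 'origin': array([0.36771918, 0.34286916, 0.98612365]), 'attitude': array([ 0.10653495, -0.11669718, -1.55898754])}
top wedge [([264.0, 239.0, 320.0, 268.0], 0.96)]
top vice_base [([211.0, 117.0, 304.0, 211.0], 0.65)]
top bed_tilt [([213.0, 114.0, 303.0, 213.0], 0.59)]
top left_foot [([210.0, 113.0, 301.0, 208.0], 0.95), ([151.0, 144.0, 174.0, 167.0], 0.72)]
top right_foot [([214.0, 116.0, 304.0, 215.0], 0.65)]
top wax_tin [([335.0, 107.0, 369.0, 142.0], 0.69)]
top small_jar [([151.0, 142.0, 175.0, 166.0], 0.65)]
top tape_roll [([134.0, 196.0, 168.0, 232.0], 0.72)]
{'fx': 362.1362624497281, 'fy': 362.1362624497281, 'cx': 254.32052632829735, 'cy': 191.83054275484054, 'k1': -0.0959757612834877, 'origin': array([0.11568318, 0.92507143, 0.54313585]), 'attitude': array([ 0.38302242, -1.18373343, -2.31895826])}
side wedge [([305.0, 195.0, 341.0, 220.0], 0.94)]
side vice_base [([201.0, 137.0, 282.0, 218.0], 0.76)]
side bed_tilt [([204.0, 137.0, 282.0, 210.0],
[... 189 characters left out ...]
de tape_roll []
{'t': 0.9, 'joint_pos': array([-1.41460760e+00,  1.23744943e-01,  1.65029911e+00, -6.03969811e-06,
        1.36750380e+00, -8.26084357e-02]), 'dq': array([-0.00122076, -0.00062959,  0.00088847, -0.00087636, -0.00011036,
       -0.00186102]), 'joint_efforts': array([ 1.22631445e-03, -4.17582285e+01, -3.60232294e+01,  7.76615599e-02,
        4.28716745e-02, -4.56260523e-06]), 'position': array([ 0.15370997, -0.63155074,  0.2316924 ]), 'tcp_rot': array([ 3.11918104e+00,  3.74207641e-01, -6.69694025e-06]), 'contact_force': array([-0.2168689 , -0.07864292, -0.43905257]), 'torque': array([ 0.05517305, -0.00950291, -0.03688811]), 'gripper_force': 0.0, 'opening': 0.09511369943313018}
```

View pics/top0.png

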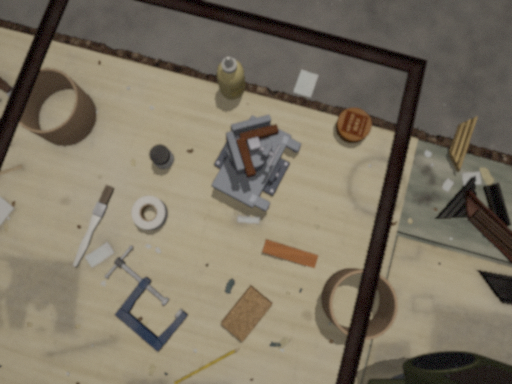

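View pics/side0.png

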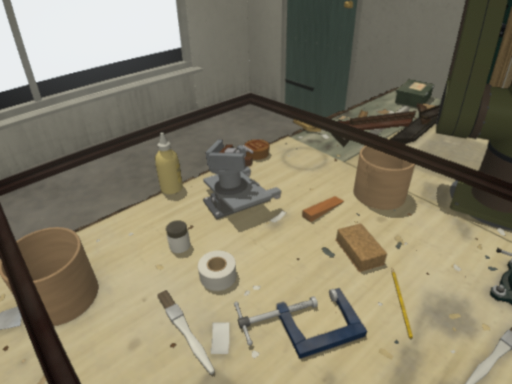

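Run:
```python
from h import *
a=cv2.imread("pics/top0.png")[100:290,195:345];b=cv2.imread("pics/side0.png")[130:240,190:355]
cv2.imwrite("pics/c1.png",cv2.resize(a,None,fx=3.15,fy=3.15,interpolation=cv2.INTER_CUBIC)[:600])
cv2.imwrite("pics/c2.png",cv2.resize(b,None,fx=4.8,fy=4.8,interpolation=cv2.INTER_CUBIC)[:600])
for n,u,v,z in[("rail",424,62,.1),("rail",385,220,.1),("rail",350,384,.1),("wed",264,246,.012),("wed",318,260,.012),("vice",258,165,.1),("tin",354,125,.03),("jar",161,156,.05),("tape",149,213,.036)]:
    print(n,onz("top",u,v,z).round(3))
print(proj("side",[0,0,0]),proj("top",[0,0,0]))
```

```text
rail [ 0.766 -0.009  0.1  ]
rail [0.433 0.086 0.1  ]
rail [0.12  0.161 0.1  ]
wed [0.381 0.324 0.012]
wed [0.352 0.208 0.012]
vice [0.541 0.339 0.1  ]
tin [0.647 0.128 0.03 ]
jar [0.568 0.546 0.05 ]
tape [0.448 0.569 0.036]
[496.02709537 199.83133051] [416.18599299 427.91530873]
```

View pics/c1.png

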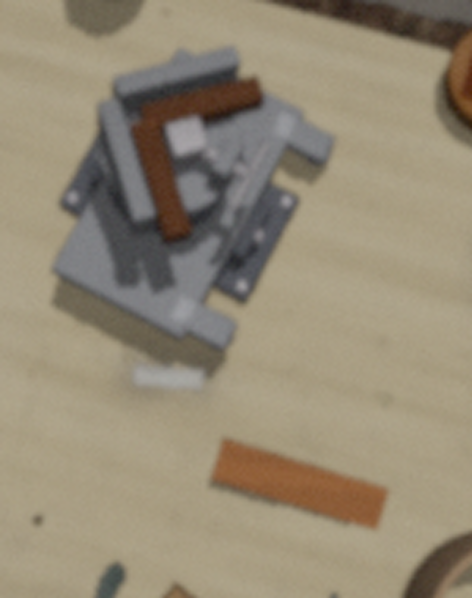

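View pics/c2.png

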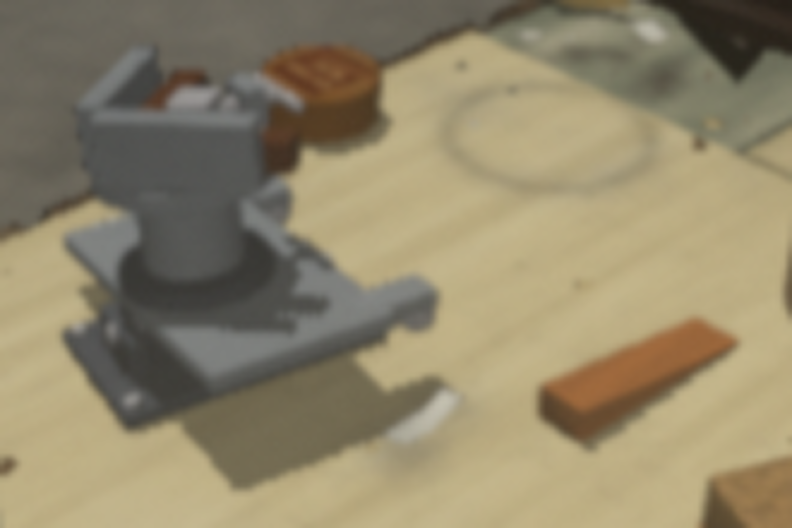

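Run:
```python
from h import *
f=lambda c,z:onz("top",195+c[0]/3.15,100+c[1]/3.15,z)
g=lambda c,z:onz("side",190+c[0]/4.8,130+c[1]/4.8,z)
for c in[(241,300),(299,192),(61,206)]:print("base",f(c,.01).round(4))
print("side base",g((130,428),.005).round(4),g((68,332),.01).round(4))
for z in (.03,.05,.06):print(z,"Larm end mid",f((229,335),z).round(4),"Rarm end mid",f((326,148),z).round(4))
for c,z in[((224,439),.021),((211,482),.021),((387,489),.003),((377,527),.003)]:print("wedge",f(c,z).round(4))
for c,z in[((541,387),.021),((590,407),.021),((698,318),.003),((737,342),.003)]:print("wedge side",g(c,z).round(4))
```

```text
base [0.4915 0.3088 0.01  ]
base [0.5684 0.2683 0.01  ]
base [0.5567 0.4353 0.01  ]
side base [0.5543 0.4405 0.005 ] [0.6256 0.4014 0.01  ]
0.03 Larm end mid [0.4649 0.3175 0.03  ] Rarm end mid [0.5955 0.251  0.03  ]
0.05 Larm end mid [0.4629 0.318  0.05  ] Rarm end mid [0.5907 0.253  0.05  ]
0.06 Larm end mid [0.4619 0.3183 0.06  ] Rarm end mid [0.5884 0.2539 0.06  ]
wedge [0.395  0.3202 0.021 ]
wedge [0.366  0.3288 0.021 ]
wedge [0.362  0.2073 0.003 ]
wedge [0.3361 0.2144 0.003 ]
wedge side [0.3926 0.3253 0.021 ]
wedge side [0.3659 0.3266 0.021 ]
wedge side [0.359  0.2095 0.003 ]
wedge side [0.3336 0.2183 0.003 ]
```

Run:
```python
from h import *
for z in(.09,.12):
  print(z,[onz("top",u,v,z)[:2].round(3) for u,v in((320,300),(358,268),(397,305),(355,337))])
for z in (.0,.1):print([onz("side",u,v,z)[:2].round(3) for u,v in((385,210),(385,165))])
# side-view check of foot predictions
xb=np.array([np.cos(np.radians(62.8)),np.sin(np.radians(62.8)),0]);yb=np.array([-xb[1],xb[0],0])
F=np.array([.598,.2585,.008])
print("R nose side/top",proj("side",F),proj("top",F+[0,0,.026]),"L nose side",proj("side",F+.149*yb+[0,0,.021]))
s=monitor.state();M=R.from_rotvec(s["tcp_rot"]).as_matrix()
d=np.array([.377,.315,.10])-s["position"];print((M.T@d*1000).round(1),s["t"])
```

```text
0.09 [array([0.276, 0.216]), array([0.338, 0.14 ]), array([0.266, 0.064]), array([0.205, 0.148])]
0.12 [array([0.279, 0.22 ]), array([0.339, 0.147]), array([0.27 , 0.073]), array([0.211, 0.154])]
[array([0.236, 0.194]), array([ 0.299, -0.012])]
[array([0.214, 0.329]), array([0.265, 0.161])]
R nose side/top [246.07143428 176.22046206] [295.23188597 145.39926368] L nose side [275.32703031 198.15219739]
[ 440.8 -866.9  131.6] 0.9
```

Emit:
{"fn": "servo_tool", "kwargs": {
  "plan": [
    [[43.8,-33.8,0],0,95],
    [[43.8,-33.8,0],0,95],
    [[43.8,-33.8,0],0,95],
    [[43.8,-33.8,0],0,95],
    [[43.8,-33.8,0],0,95]
  ]
}}

```text
t: 1.52
position: [0.3274, -0.4141, 0.2319]
tcp_rot: [3.119, 0.374, 0.001]
contact_force: [0.7, -0.3, -0.5]
opening: 0.0947
gripper_force: 0.0
```

Emit:
{"fn": "servo_tool", "kwargs": {
  "plan": [
    [[43.8,-33.8,0],0,95],
    [[43.8,-33.8,0],0,95],
    [[43.8,-33.8,0],0,95],
    [[43.8,-33.8,0],0,95],
    [[43.8,-33.8,0],0,95]
  ]
}}

```text
t: 2.15
position: [0.5003, -0.198, 0.232]
tcp_rot: [3.119, 0.374, 0.001]
contact_force: [0.1, -1.0, -0.6]
opening: 0.0949
gripper_force: 0.0
```

Emit:
{"fn": "servo_tool", "kwargs": {
  "plan": [
    [[0,0,0],-10,60],
    [[0,0,0],-10,60],
    [[0,0,0],-10,60],
    [[0,0,0],-10,60],
    [[0,0,0],-10,60]
  ]
}}

```text
t: 2.78
position: [0.4993, -0.1995, 0.2317]
tcp_rot: [2.664, 1.665, 0.0]
contact_force: [-0.1, -0.1, -0.7]
opening: 0.0604
gripper_force: 0.0
```

Emit:
{"fn": "servo_tool", "kwargs": {
  "plan": [
    [[0,0,0],-10.4,60],
    [[0,0,0],0,60],
    [[0,0,0],0,60],
    [[0,0,0],0,60],
    [[0,0,0],0,60]
  ]
}}

```text
t: 3.4
position: [0.4993, -0.1996, 0.2317]
tcp_rot: [2.508, 1.891, 0.0]
contact_force: [0.7, 0.2, 0.3]
opening: 0.0602
gripper_force: 0.0
```

```bash
cat > g.py <<'E'
from h import *
import sys
t=np.array([float(v) for v in sys.argv[1:4]]);s=monitor.state();M=R.from_rotvec(s["tcp_rot"]).as_matrix()
print("pos",s["position"].round(4),"yawx",np.degrees(np.arctan2(M[1,0],M[0,0])).round(2),"z",M[:,2].round(4),"q",s["joint_pos"].round(2),"t",s["t"],"F",s["contact_force"].round(1))
print("tool mm",(M.T@(t-s["position"])*1000).round(1))
E
python3 g.py .377 .315 .1
```

```text
pos [ 0.4993 -0.1996  0.2317] yawx 74.04 z [ 1.e-04 -0.e+00 -1.e+00] q [-0.48 -0.13  1.9   0.    1.37 -0.2 ] t 3.4 F [0.7 0.2 0.3]
tool mm [ 461.1 -259.1  131.7]
```

Emit:
{"fn": "servo_tool", "kwargs": {
  "plan": [
    [[46.1,-25.9,0],0,60],
    [[46.1,-25.9,0],0,60],
    [[46.1,-25.9,0],0,60],
    [[46.1,-25.9,0],0,60],
    [[46.1,-25.9,0],0,60]
  ]
}}

```text
t: 4.03
position: [0.4375, 0.0591, 0.2319]
tcp_rot: [2.508, 1.891, 0.001]
contact_force: [1.2, 0.4, 0.6]
opening: 0.0595
gripper_force: 0.0
```

Emit:
{"fn": "servo_tool", "kwargs": {
  "plan": [
    [[46.1,-25.9,0],0,60],
    [[46.1,-25.9,0],0,60],
    [[46.1,-25.9,0],0,60],
    [[46.1,-25.9,0],0,60],
    [[46.1,-25.9,0],0,60]
  ]
}}

```text
t: 4.65
position: [0.3761, 0.3165, 0.232]
tcp_rot: [2.508, 1.892, 0.001]
contact_force: [0.5, 0.2, -0.4]
opening: 0.0595
gripper_force: 0.0
```

Emit:
{"fn": "servo_tool", "kwargs": {
  "plan": [
    [[0,0,60],0,60],
    [[0,0,60],0,60],
    [[0,0,30],0,60],
    [[0,0,0],0,60],
    [[0,0,0],0,60]
  ]
}}

```text
t: 5.28
position: [0.3778, 0.3155, 0.0834]
tcp_rot: [2.508, 1.892, 0.004]
contact_force: [0.4, -0.9, 0.1]
opening: 0.0601
gripper_force: 0.0
```

```bash
python3 g.py .377 .315 .0195
python3 - <<'E'
from h import *
a=optics.read_camera("top")[190:320,220:380];b=optics.read_camera("side")[120:250,260:420]
cv2.imwrite("pics/g1.png",np.hstack([cv2.resize(x[...,::-1],None,fx=2.5,fy=2.5,interpolation=cv2.INTER_CUBIC) for x in(a,b)]))
E
```

```text
pos [0.3778 0.3155 0.0834] yawx 74.07 z [ 0.0022  0.0015 -1.    ] q [ 0.59 -0.09  2.13  0.    1.1   0.86] t 5.275 F [ 0.4 -0.9  0.1]
tool mm [-0.8 -0.7 63.9]
```

View pics/g1.png

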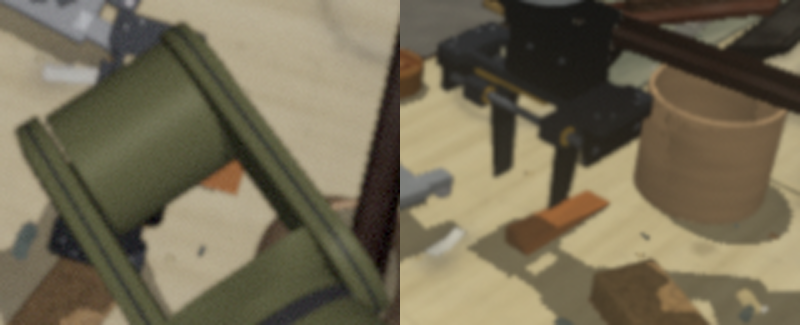

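Top view: the arm hides most of the wedge. Side view: the fingers are open above the thick end of the wedge (about (535,230)). The pot and vice are clear. I'm descending.

Emit:
{"fn": "servo_tool", "kwargs": {
  "plan": [
    [[0,0,30],0,60],
    [[0,0,20],0,60],
    [[0,0,10],0,60],
    [[0,0,2],0,60],
    [[0,0,0],0,60]
  ]
}}

```text
t: 6.0
position: [0.3774, 0.3153, 0.0207]
tcp_rot: [2.508, 1.892, 0.003]
contact_force: [-0.3, -0.0, 0.2]
opening: 0.06
gripper_force: 0.0
```

Emit:
{"fn": "servo_tool", "kwargs": {
  "plan": [
    [[0,0,0],0,40],
    [[0,0,0],0,32],
    [[0,0,0],0,20],
    [[0,0,0],0,20],
    [[0,0,0],0,20]
  ],
  "squeeze": 25
}}

```text
t: 6.62
position: [0.3769, 0.3149, 0.0199]
tcp_rot: [2.508, 1.892, 0.001]
contact_force: [-0.3, 0.4, 1.1]
opening: 0.0299
gripper_force: 24.9
```

```bash
python3 g.py .377 .315 .2195
```

```text
pos [0.3769 0.3149 0.0199] yawx 74.08 z [ 3.e-04  2.e-04 -1.e+00] q [ 0.59  0.01  2.16 -0.    0.97  0.86] t 6.625 F [-0.3  0.4  1.1]
tool mm [   0.2    0.2 -199.6]
```

Emit:
{"fn": "servo_tool", "kwargs": {
  "plan": [
    [[0,0,-15],0,20],
    [[0,0,-40],0,20],
    [[0,0,-50],0,20],
    [[0,0,-50],0,20],
    [[0,0,-35],0,20]
  ]
}}

```text
t: 7.25
position: [0.3771, 0.3152, 0.2134]
tcp_rot: [2.508, 1.892, 0.006]
contact_force: [0.5, -0.2, -0.3]
opening: 0.0293
gripper_force: 24.9
```

Emit:
{"fn": "servo_tool", "kwargs": {
  "plan": [
    [[-20,30,0],0,20],
    [[-30,50,0],0,20],
    [[-30,50,0],0,20],
    [[-25,45,0],0,20],
    [[-16,28,0],0,20]
  ]
}}

```text
t: 7.88
position: [0.54, 0.1409, 0.2106]
tcp_rot: [2.509, 1.89, 0.001]
contact_force: [0.4, 0.5, -0.6]
opening: 0.0298
gripper_force: 24.9
```

Emit:
{"fn": "servo_tool", "kwargs": {
  "plan": [
    [[0,0,0],-10.5,20],
    [[0,0,0],-10.5,20],
    [[0,0,0],-10.5,20],
    [[0,0,0],-10.5,20],
    [[0,0,0],-10.5,20]
  ]
}}

```text
t: 8.5
position: [0.5385, 0.1428, 0.2104]
tcp_rot: [1.403, 2.811, 0.0]
contact_force: [-0.4, -0.5, -1.1]
opening: 0.0302
gripper_force: 24.9
```

Emit:
{"fn": "servo_tool", "kwargs": {
  "plan": [
    [[0,0,0],-10.5,20],
    [[0,0,0],-10.5,20],
    [[0,0,0],-10.5,20],
    [[0,0,0],-10.5,20],
    [[0,0,0],-10.5,20]
  ]
}}

```text
t: 9.12
position: [0.5385, 0.1428, 0.2104]
tcp_rot: [0.016, 3.141, 0.0]
contact_force: [0.5, 0.3, -0.7]
opening: 0.0293
gripper_force: 24.9
```

Emit:
{"fn": "servo_tool", "kwargs": {
  "plan": [
    [[0,0,0],-10.5,20],
    [[0,0,0],-10.5,20],
    [[0,0,0],-10.5,20],
    [[0,0,0],-10.5,20],
    [[0,0,0],-10.5,20]
  ]
}}

```text
t: 9.75
position: [0.5385, 0.1427, 0.2104]
tcp_rot: [-1.375, 2.824, -0.0]
contact_force: [0.6, 0.5, -0.8]
opening: 0.0296
gripper_force: 24.9
```

Emit:
{"fn": "servo_tool", "kwargs": {
  "plan": [
    [[0,0,0],-10.5,20],
    [[0,0,0],-0.7,20],
    [[0,0,0],0,20],
    [[0,0,0],0,20],
    [[0,0,0],0,20]
  ]
}}

```text
t: 10.38
position: [0.5387, 0.1428, 0.2097]
tcp_rot: [1.635, -2.682, -0.0]
contact_force: [0.1, 0.2, -1.1]
opening: 0.03
gripper_force: 24.9
```

```bash
python3 g.py .539 .143 .023
python3 - <<'E'
from h import *
for c in("top","side"):
    im=optics.read_camera(c);cv2.imwrite(f"pics/{c}2.png",im[...,::-1])
    for l in("wedge","left_foot"): print(c,l,[(np.round(d["rect"]).tolist(),round(d["conf"],2)) for d in optics.search_frame(c,l)][:2])
a=cv2.imread("pics/top2.png")[70:230,230:390];b=cv2.imread("pics/side2.png")[70:230,200:360]
cv2.imwrite("pics/g2.png",np.hstack([cv2.resize(x,None,fx=2.5,fy=2.5,interpolation=cv2.INTER_CUBIC) for x in(a,b)]))
E
```

```text
pos [0.5387 0.1428 0.2097] yawx -117.26 z [-0. -0. -1.] q [ 0.16 -0.07  1.88 -0.    1.33 -2.5 ] t 10.375 F [ 0.1  0.2 -1.1]
tool mm [ -0.3  -0.2 186.7]
top wedge [([309.0, 126.0, 360.0, 157.0], 0.73)]
top left_foot [([212.0, 112.0, 302.0, 209.0], 0.7)]
side wedge [([252.0, 92.0, 289.0, 115.0], 0.65)]
side left_foot [([203.0, 138.0, 281.0, 211.0], 0.62)]
```

View pics/g2.png

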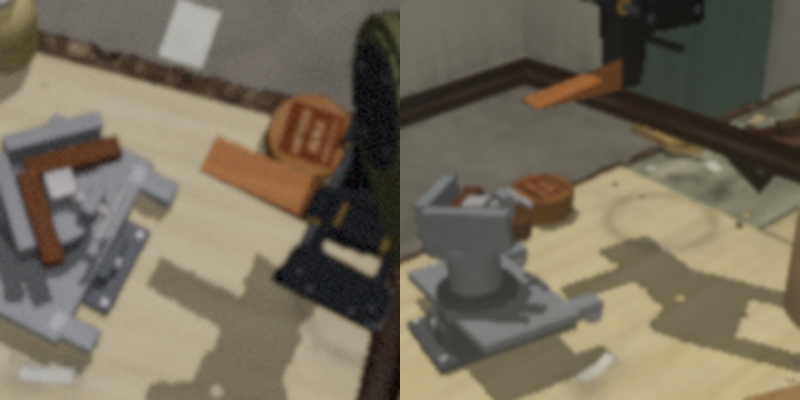

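Run:
```python
from h import *
f=lambda c,z:onz("top",230+c[0]/2.5,70+c[1]/2.5,z)
g=lambda c,z:onz("side",200+(c[0]-400)/2.5,70+c[1]/2.5,z)
xb=np.array([np.cos(np.radians(62.8)),np.sin(np.radians(62.8)),0]);yb=np.array([-xb[1],xb[0],0])
p=monitor.state()["position"];F=np.array([.598,.2585,0])
for n,q in[("tip top",(f((222,138),.193)+f((204,170),.193))/2),("tip side",g((533,104),.192)),("R arm end",(f((179,182),.034)+f((163,204),.034))/2),("L arm end",(f((99,331),.055)+f((83,350),.055))/2)]:
    print(n,q.round(4),"rel tcp xb,yb mm",((q-p)@xb*1e3).round(1),((q-p)@yb*1e3).round(1),"rel foot",((q-F)@xb*1e3).round(1),((q-F)@yb*1e3).round(1))
a,b=f((222,138),.193),f((204,170),.193);print("tip edge yaw",np.degrees(np.arctan2(*(b-a)[1::-1]))-90)
```

```text
tip top [0.5857 0.2361 0.193 ] rel tcp xb,yb mm 104.4 0.8 rel foot -25.6 0.7
tip side [0.5813 0.2413 0.192 ] rel tcp xb,yb mm 107.1 7.2 rel foot -22.9 7.0
R arm end [0.5941 0.2516 0.034 ] rel tcp xb,yb mm 122.1 0.5 rel foot -7.9 0.3
L arm end [0.4627 0.3208 0.055 ] rel tcp xb,yb mm 123.6 149.0 rel foot -6.4 148.9
tip edge yaw 60.979947104150824
```

Emit:
{"fn": "servo_tool", "kwargs": {
  "plan": [
    [[0,0,50],0,20],
    [[0,0,50],0,20],
    [[0,0,50],0,20],
    [[0,0,25],0,20],
    [[0,0,5],0,20]
  ]
}}

```text
t: 11.3
position: [0.537, 0.1425, 0.0273]
tcp_rot: [1.634, -2.678, -0.003]
contact_force: [-0.5, -0.0, -1.0]
opening: 0.0298
gripper_force: 24.9
```

Emit:
{"fn": "servo_tool", "kwargs": {
  "plan": [
    [[0,0,3],0,20],
    [[0,0,3],0,20],
    [[0,0,2],0,20],
    [[0,0,0],0,20],
    [[0,0,0],0,20]
  ]
}}

```text
t: 11.92
position: [0.5389, 0.1428, 0.022]
tcp_rot: [-1.636, 2.681, -0.0]
contact_force: [-0.7, 0.1, 0.1]
opening: 0.0297
gripper_force: 24.9
```

```bash
python3 g.py .539 .143 .0199
python3 - <<'E'
from h import *
a=optics.read_camera("top")[100:200,260:400];b=optics.read_camera("side")[120:220,200:340]
cv2.imwrite("pics/g3.png",np.vstack([cv2.resize(x[...,::-1],None,fx=3,fy=3,interpolation=cv2.INTER_CUBIC) for x in(a,b)]))
E
```

```text
pos [0.5389 0.1428 0.022 ] yawx -117.22 z [ 5.e-04  1.e-04 -1.e+00] q [ 0.16  0.15  2.01 -0.    0.99 -2.5 ] t 11.925 F [-0.7  0.1  0.1]
tool mm [-0.2  0.   2.1]
```

View pics/g3.png

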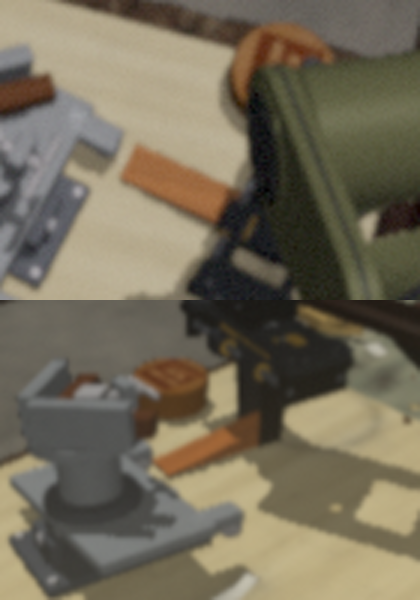

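Emit:
{"fn": "servo_tool", "kwargs": {
  "plan": [
    [[0,0,1],0,20],
    [[0,0,0.5],0,20],
    [[0,0,0.5],0,20],
    [[0,0,0],0,20],
    [[0,0,0],0,20]
  ]
}}

```text
t: 12.65
position: [0.5387, 0.1428, 0.0198]
tcp_rot: [1.636, -2.682, -0.0]
contact_force: [-2.0, -0.9, 3.5]
opening: 0.0301
gripper_force: 24.9
```

```bash
python3 g.py .539 .143 .0199
python3 - <<'E'
from h import *
xb=np.array([np.cos(np.radians(62.8)),np.sin(np.radians(62.8)),0]);yb=np.array([-xb[1],xb[0],0])
F=np.array([.598,.2585,0])
a,b=[onz("top",260+c/3,100+r/3,.005) for c,r in((140,145),(121,180))]
q=(a+b)/2;print(q,(q-F)@xb*1e3,(q-F)@yb*1e3,(b-a),np.linalg.norm(b-a))
E
```

```text
pos [0.5387 0.1428 0.0198] yawx -117.21 z [-3.e-04 -0.e+00 -1.e+00] q [ 0.16  0.15  2.01  0.    0.98 -2.5 ] t 12.65 F [-2.  -0.9  3.5]
tool mm [-0.3 -0.2 -0.1]
[0.5851854  0.23750795 0.005     ] -24.528199614909788 1.80209546514651 [-0.02677114  0.0143409   0.        ] 0.030370308660075535
```

Emit:
{"fn": "servo_tool", "kwargs": {
  "plan": [
    [[-6,0,0],0,20],
    [[-8,0,0],0,20],
    [[-10,0,0],0,20],
    [[-8,0,0],0,20],
    [[-6,0,0],0,20]
  ]
}}

```text
t: 13.28
position: [0.5565, 0.1771, 0.0199]
tcp_rot: [1.637, -2.681, 0.001]
contact_force: [-0.8, -2.2, 4.8]
opening: 0.0301
gripper_force: 24.9
```

Emit:
{"fn": "servo_tool", "kwargs": {
  "plan": [
    [[-4,0,0],0,20],
    [[-3,0,0],0,20],
    [[-2,0,0],0,20],
    [[0,0,0],0,20],
    [[0,0,0],0,20]
  ]
}}

```text
t: 13.9
position: [0.5605, 0.1848, 0.0199]
tcp_rot: [-1.636, 2.681, 0.0]
contact_force: [-0.6, -0.9, 5.3]
opening: 0.03
gripper_force: 24.9
```

```bash
cat > m.py <<'E'
from h import *
import sys,os
n=sys.argv[1]
for c in("top","side"):
    im=np.mean([optics.read_camera(c).astype(np.float32) for _ in range(3)],0)
    np.save(f"{c}_{n}.npy",im)
    ref=np.load(f"{c}_ref.npy")
    boxes={"top":{"jaw":(228,112,272,172),"Larm":(232,186,272,212),"base":(262,160,292,196)},"side":{"jaw":(203,138,252,172),"Larm":(225,180,284,206)}}[c]
    for k,(l,t,rr,b) in boxes.items():
        P=lambda a:cv2.cvtColor(a.astype(np.float32)/255,cv2.COLOR_RGB2GRAY)[t-4:b+4,l-4:rr+4]
        W=np.eye(2,3,dtype=np.float32)
        try: cc,W=cv2.findTransformECC(P(ref),P(im),W,cv2.MOTION_EUCLIDEAN if c=="side" and k=="Larm" else cv2.MOTION_TRANSLATION,(3,200,1e-6),None,3);
        except Exception as e: print(e);continue
        ctr=np.array([(rr-l)/2+4,(b-t)/2+4]);print(c,k,(W[:,:2]@ctr+W[:,2]-ctr).round(2),round(cc,3))
s=monitor.state();print(s["t"],s["position"].round(4),s["contact_force"].round(1),s["torque"].round(2))
E
python3 - <<'E'
from h import *
for c in("top","side"): np.save(f"{c}_ref.npy",np.mean([optics.read_camera(c).astype(np.float32) for _ in range(3)],0))
# predicted image motion for tilt change of .04 rad about pivot
xb=np.array([.457,.889,0]);yb=np.array([-xb[1],xb[0],0]);F=np.array([.598,.2585,0]);O=F+.06*xb+.075*yb+[0,0,.028]
for n,P in(("jaw",O+[0,0,.11]-.016*yb*0),("Larm",F+.15*yb+[0,0,.045])):
    Q=O+R.from_rotvec(.04*xb).apply(P-O)
    for c in("top","side"):print(n,c,proj(c,P).round(1),(proj(c,Q)-proj(c,P)).round(2))
E
python3 m.py a
```

```text
jaw top [254.6 152.1] [ 1.06 -1.96]
jaw side [236.5 151.4] [-0.86 -0.77]
Larm top [263.3 205.7] [ 0.19 -0.46]
Larm side [275.6 192.9] [-0.15 -1.19]
top jaw [0. 0.] 1.0
top Larm [-0.02 -0.01] 1.0
top base [ 0.   -0.01] 1.0
side jaw [-0.  0.] 1.0
side Larm [0.01 0.  ] 1.0
14.5 [0.5605 0.1848 0.0199] [-0.1  1.1  5.4] [ 0.1  -0.01  0.03]
```

Emit:
{"fn": "servo_tool", "kwargs": {
  "plan": [
    [[-3,0,0],0,20],
    [[-3,0,0],0,20],
    [[-3,0,0],0,20],
    [[-3,0,0],0,20],
    [[0,0,0],0,20]
  ]
}}

```text
t: 15.12
position: [0.5645, 0.1929, 0.0197]
tcp_rot: [1.634, -2.676, 0.003]
contact_force: [-5.7, -9.0, 11.8]
opening: 0.0297
gripper_force: 25.0
```

```bash
python3 m.py b
```

```text
top jaw [-0.13  0.21] 0.996
top Larm [-0.02  0.1 ] 0.994
top base [-0.07 -0.3 ] 0.933
side jaw [-0.22  0.21] 0.912
side Larm [-0.68  0.46] 0.969
15.425 [0.5645 0.1929 0.0197] [-5.6 -9.7 11.8] [-1.43  0.92  0.1 ]
```

Emit:
{"fn": "servo_tool", "kwargs": {
  "plan": [
    [[0,0,-0.4],0,20],
    [[-1,0,0],0,20],
    [[-1,0,0],0,20],
    [[0,0,0],0,20],
    [[0,0,0],0,20]
  ]
}}

```text
t: 16.05
position: [0.5652, 0.1943, 0.0198]
tcp_rot: [1.634, -2.675, 0.004]
contact_force: [-5.5, -10.8, 10.4]
opening: 0.0299
gripper_force: 25.0
```

```bash
python3 m.py c; python3 g.py .5645 .1929 .0197
python3 - <<'E'
import numpy as np,cv2
a=np.load("top_c.npy")[120:190,250:350];b=np.load("side_c.npy")[130:220,200:310]
a=cv2.resize(a[...,::-1],(800,560)[:2] and (460,322),interpolation=3);b=cv2.resize(b[...,::-1],(330,270),interpolation=3)
c=np.zeros((322,790,3));c[:,:460]=a;c[:270,460:]=b;cv2.imwrite("pics/g4.png",c)
E
```

```text
top jaw [-0.23  0.32] 0.989
top Larm [-0.06  0.14] 0.987
top base [-0.07 -0.26] 0.915
side jaw [-0.15  0.28] 0.902
side Larm [-0.76  0.62] 0.958
16.35 [0.5651 0.1943 0.0198] [ -5.6 -10.7   9.7] [-1.62  0.91 -0.03]
pos [0.5651 0.1943 0.0198] yawx -117.17 z [-0.0047 -0.0055 -1.    ] q [ 0.24  0.23  1.91 -0.01  1.   -2.42] t 16.35 F [ -5.6 -10.7   9.7]
tool mm [ 1.5 -0.1  0.1][ WARN:0@0.046] global loadsave.cpp:1063 imwrite_ Unsupported depth image for selected encoder is fallbacked to CV_8U.
```

View pics/g4.png

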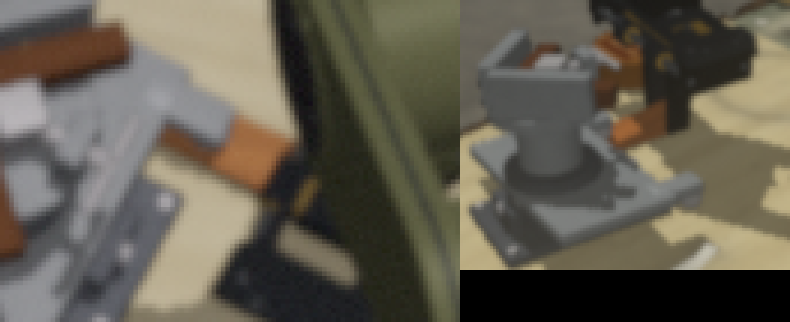

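Emit:
{"fn": "servo_tool", "kwargs": {
  "plan": [
    [[-1.5,0,-0.4],0,20],
    [[-1.5,0,-0.4],0,20],
    [[-1.5,0,0],0,20],
    [[-1.5,0,0],0,20],
    [[-1,0,0],0,20]
  ]
}}

```text
t: 16.98
position: [0.568, 0.2008, 0.0198]
tcp_rot: [1.634, -2.675, 0.003]
contact_force: [-4.6, -9.7, 6.5]
opening: 0.0298
gripper_force: 25.0
```

```bash
python3 m.py d; python3 g.py .5645 .1929 .0197
```

```text
top jaw [-0.6  0.9] 0.997
top Larm [-0.61  0.31] 0.908
top base [-0.47  0.06] 0.792
side jaw [0.27 0.54] 0.828
side Larm [-1.06  1.2 ] 0.916
17.275 [0.5682 0.2011 0.0198] [-3.  -8.3  6. ] [-1.18  0.46 -0.03]
pos [0.5682 0.2011 0.0198] yawx -117.19 z [-0.0045 -0.0044 -1.    ] q [ 0.25  0.24  1.9  -0.    1.   -2.41] t 17.275 F [-3.  -8.3  6. ]
tool mm [ 8.9 -0.5  0.1]
```

Emit:
{"fn": "servo_tool", "kwargs": {
  "plan": [
    [[-1.5,0,0],0,20],
    [[-1.5,0,0],0,20],
    [[-1.5,0,0],0,20],
    [[-1.5,0,0],0,20],
    [[-1,0,0],0,20]
  ]
}}

```text
t: 17.9
position: [0.5713, 0.2073, 0.0198]
tcp_rot: [1.634, -2.676, 0.002]
contact_force: [-3.9, -8.3, 6.0]
opening: 0.0298
gripper_force: 25.0
```

```bash
python3 m.py e; python3 g.py .5645 .1929 .0197
```

```text
top jaw [-1.07  1.49] 0.983
top Larm [-0.72  0.58] 0.824
top base [-1.16  0.61] 0.649
side jaw [0.45 0.8 ] 0.736
side Larm [-0.98  1.85] 0.871
18.2 [0.5714 0.2075 0.0198] [-3.  -6.8  6.1] [-1.08  0.47 -0.04]
pos [0.5714 0.2075 0.0198] yawx -117.19 z [-0.0043 -0.0039 -1.    ] q [ 0.26  0.25  1.89 -0.    1.01 -2.4 ] t 18.2 F [-3.  -6.8  6.1]
tool mm [16.2 -0.5  0.1]
```

Emit:
{"fn": "servo_tool", "kwargs": {
  "plan": [
    [[-1,0,0],0,20],
    [[-1,0,0],0,20],
    [[-1,0,0],0,20],
    [[0,0,0],0,20],
    [[0,0,0],0,20]
  ]
}}

```text
t: 18.82
position: [0.5728, 0.2103, 0.0198]
tcp_rot: [1.634, -2.677, 0.002]
contact_force: [-3.3, -6.7, 4.6]
opening: 0.03
gripper_force: 25.0
```

```bash
python3 m.py f; python3 g.py .5645 .1929 .0197
python3 - <<'E'
import numpy as np,cv2
a=np.load("top_f.npy")[105:205,215:355];b=np.load("side_f.npy")[120:220,190:320]
a=cv2.resize(a[...,::-1],(420,300),interpolation=3);b=cv2.resize(b[...,::-1],(380,292),interpolation=3)
c=np.zeros((300,800,3),np.uint8);c[:,:420]=a.clip(0,255);c[:292,420:]=b.clip(0,255);cv2.imwrite("pics/g5.png",c)
E
```

```text
top jaw [-1.24  1.76] 0.983
top Larm [-0.63  0.75] 0.792
top base [-1.33  0.87] 0.541
side jaw [0.47 0.91] 0.695
side Larm [-0.97  2.35] 0.84
19.125 [0.5729 0.2103 0.0198] [-2.5 -6.3  5.5] [-0.99  0.44  0.  ]
pos [0.5729 0.2103 0.0198] yawx -117.19 z [-0.0041 -0.0037 -1.    ] q [ 0.26  0.26  1.88 -0.    1.01 -2.4 ] t 19.125 F [-2.5 -6.3  5.5]
tool mm [19.3 -0.5  0.2]
```

View pics/g5.png

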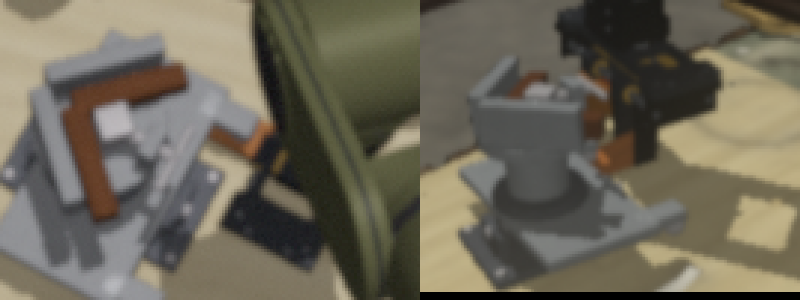

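```bash
python3 -c "
from station import hand_in
print(hand_in())"
```

```text
the job is handed in; nothing more can be done
None
```

The right side was down. The wedge is now under its jacking foot, which is raised by about 2.9 mm as estimated from the camera images. The gripper still holds the wedge, resting on the bench to within about 0.3°, and the job is handed in at about 19 s, with no verdict returned.

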